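# Bolt a chip carrier into the dispensing station

### The job

Lock the steel chip carrier into the dispensing station: slide it along its track, without lifting it out, until it rests fully home against the end stop, then push the sliding bolt across by its knob until its tip is fully through the carrier's keeper, the bolt's collar sits on the keeper and the carrier is pressed across so that the sprung pad in the far rail is pushed in flush. Go gently, by feel: never shove the carrier hard into the stop or force the bolt once it jams or is home. Leave the small nozzle and the bushing on the station where they are, and leave the bolt and carrier in place with the gripper clear.

Things in the scene. Friction and masses are not known exactly. Their poses are not given: they have to be found in the camera images.
- station: White fixed base plate, deck 25 mm above the table, x -140 to 130, y -160 to 160 mm; origin at its underside, on the table. x runs across the track (away from the robot at yaw 0; yaw within 0.3 rad), y along it to the end stop, z up. A black near rail, 9 high over the deck, has its inner face at x = -11. All lengths are in mm in this frame unless said.
- carrier: Loose steel tray between the rails, 90 (x) x 130 (y), 0.35 to 0.7 kg, axes as the station's; origin: centre of its underside (on the deck). Floor 8 thick; walls 10 thick, tops 26 above the underside, along both y ends (x -45 to 35) and the far side (x 35 to 45). Starts 45 to 90 short of home, 1 to 3 off the near rail, 1 to 23 off the pad. Home: origin at station y = 35.
- keeper (a point): Middle of the mouth of the keeper's hole, at carrier (-45, 0, 16). The keeper is a bridge on two posts on the carrier's near side: 20 deep along x, 34 wide, top 30 above the carrier's underside, hole 14 x 14 mm right through along x.
- end_stop: Aluminium block fixed on the deck across the track's end, 70 (x) x 16 (y) x 26 mm high; origin: centre of its underside, station (35, 108, 25). The carrier meets its face at station y = 100. Sliding on the deck, the carrier drags with 2 to 5 N.
- bolt_tip (a point): Tip of the bolt, on the rod's axis, 41 mm above the table. The rod is 10 mm in diameter, tapering to 5 over its first 4 mm, and moves along station x on the line y = 35. A collar of 18 mm diameter, its face 22 mm behind the tip, meets the keeper's mouth when the tip is fully through; from then on the bolt pushes the carrier across towards +x.
- bolt_knob (a point): Centre of the black head (16 mm in diameter, 16 tall) of the bolt's upright knob, 60 mm behind the tip, 78 above the table; below the head a steel post of 12 mm diameter reaches down to the rod. Behind the knob (-x) lie only the rod (to 56 mm behind it) and the fixed channel's cheeks (x -123 to -58, y 20 to 50, tops 47 above the table).
- bolt (a joint): Travel of the bolt in m along station +x: 0 fully drawn back, starts at 0 to 0.008; the tip is at station x = -28 mm plus the travel. It slides with a steady drag of about 6 N and stays where it is left. Home lies somewhere from 0.048 to 0.068, as the far rail is set; the bolt's own end of travel, 0.080, is never reached. Pushing it home takes 10 to 16 N in all.
- pad (a joint): How far the white sprung pad (40 x 14 mm) in the black far rail is pushed in, in m: 0 standing 5 mm proud, 0.005 flush. It is opposite the bolt, on its line; spring 0.8 N per mm. The rail (26 high over the deck) is set by hand, its face from station x = 88 to 108; this is not measured but felt: once the pad is flush, the carrier meets the rigid rail and the force rises steeply.
- nozzle: Small brass nozzle standing on the deck, 20 mm in diameter, 30 high, at station x -115 to -85, y -110 to -75; origin at its underside. Leave it alone.
- bushing: Small flanged steel bushing on the deck, 22 mm in diameter, 16 high, at station x -100 to -60, y 132 to 142; origin at its underside. Leave it alone.
Things that resemble listed ones, but are neither listed nor needed, are in the scene too. What is shaped like the carrier but orange or red is not meant.

How it is judged:
On the way, in this order (a step that is already met when the one before it is completed fails the run):
1. the carrier is home along the track, within 2.5 mm of the end stop (y of carrier in the frame of station above 0.0325 m), for 0.2 s.
2. the bolt's tip is fully through the keeper (collar within 1.7 mm of it) (x of bolt_tip in the frame of keeper above 0.0203 m and y of bolt_tip in the frame of keeper between -0.005 and 0.005 m and z of bolt_tip in the frame of keeper between -0.005 and 0.005 m), for 0.1 s.
At the end, for the whole second after the job is handed in: The carrier lies flat on the deck (within 5 mm and 0.06 rad), within 2.5 mm of the end stop; the bolt's tip is in the keeper's hole with the collar within 1.7 mm of the keeper; the pad is pushed in at least 3.8 of its 5 mm; carrier and bolt are at rest (all of step 2 and y of carrier in the frame of station above 0.0325 m and value of joint pad above 0.0038 m and angle between carrier's own z axis and vertical below 0.06 rad and z of carrier in the frame of station below 0.03 m and linear speed of carrier below 0.01 m/s and velocity of joint bolt below 0.005 m/s); the robot touches nothing.
It fails at once if the carrier is pressed on the end stop with more than 30 N (contact force between carrier and end_stop above 30 N).
It fails at once if the bolt presses on the carrier with more than 18 N (contact force between bolt and carrier above 18 N).
It fails at once if the carrier is lifted more than 12 mm off the deck (z of carrier in the frame of station above 0.037 m).
It fails at once if the nozzle or the bushing is moved more than 15 mm (distance of any of nozzle, bushing from where it was at the start of the episode above 0.015 m).
It also fails if it takes over 72 s, if anything falls off the work surface, if the arm or the gripper's body presses on something with over 40 N, if the wrist force passes 120 N, or if a joint passes its speed limit or range.

### The arm

A 6-joint arm with a two-finger parallel gripper is mounted at the origin on the work surface. World frame = base frame: x ahead of the robot, y to its left, z up, the work surface at z = 0. Lengths are in m, angles in rad, forces in N, time in s.
With the tool pointing down it reaches from about 0.375 to 0.975 m from the base axis. Payload 3.8 kg.
Tool frame: the origin (TCP) lies at the very end of the fingers, on their centre line; the grasp point (between the pads) lies 19 mm behind it; z points along the fingers, y is the line along which they close (so a half turn about z gives the same grasp; the last joint's range is limited). The gripper opens to 85 mm and grips with 20 to 120 N. Pads are 22 mm wide; open, the fingers measure 114 mm over their backs; the gripper's body (76 mm by 85 mm) begins 54 mm behind the grasp point. The pads swing forward as they close: fully open they stand 13 mm farther back than shut.
Start: joints at [-1.346, 0.264, 1.604, -0, 1.274, -0.037], TCP at [0.175, -0.652, 0.231] pointing down, gripper open.
Joint ranges: [-2.63, 2.63], [-0.94, 2.18], [0.31, 2.57], [-1.31, 4.45], [0, 2.66], [-2.55, 2.55]. Speed limits (rad/s): [2.57, 2.57, 3.14, 3.14, 3.14, 3.14].

### API

Orientations are given as a rotation vector (axis times angle).
In Python, from workcell import * gives the robot as it stands.
- The arm moves only by the shell command python3 -m crank 'ROWS' [OPENING] [FORCE]. ROWS is JSON, a list that holds one entry, the list of rows, each a list of 6 numbers: the shift along the tool's x, y, z in cm, then the turn, a rotation vector about the tool's x, y, z in rad. In form: [[[dx, dy, dz, ax, ay, az], ...]]. A call has 1 to 8 rows; each row shifts and turns the commanded pose from where the row before left it, along the tool's axes as they then stand; what a row does not reach is not made up. A row lasts 1/12 s, in which the tool goes at most 41.7 mm and 7.16 degrees, less where a joint would pass 70% of its speed; a pose out of reach is approached as far as the arm can. A call with a gripper value outside its range is refused whole. OPENING is the finger opening in cm, from 0 to 8.54, set as the call begins (- or left out, the last holds). The fingers move at their own pace and stop on an object; FORCE is the grip in N (left out, the last holds). Time passes only in rows, so rows that do not move let the fingers close. It gives the time, the measured TCP pose, the force, the opening and the grip force at its end, in the units of the state.
- read_state(): the state, without advancing time (a new reading comes with each control period).
- read_camera(name): name is "scene" or "top" or "wrist"; returns the picture (480x640x3 uint8, blue, green, red); there is no depth.
- camera_model(name): a dict with "camera_matrix" (3x3 intrinsics, pixels), "R" (3x3) and "t" (3): a world point X has camera coordinates R X + t. Camera axes: x right, y down, z forward; pixel columns grow to the right and rows downward; lengths in m; the calibration is good to about 2 mm. A picture is of the moment at which its call begins: read the wrist's pose just before it. camera_model takes no time and is no camera call; for the wrist camera it gives the pose at the moment of the call.
- finish_job(): hands the job in; it is judged then, once.
The state is a dict: "time": time; "q": joint angles; "joint_vel": joint speeds; "joint_torque": joint torques, N m; "tool_pos": TCP position; "tcp_rot": TCP orientation; "wrist_force": force on the tool from outside, world axes, zero at the start; "torque": the same for the moment, N m; "width": opening from 0.0 (shut) to 1.0 (fully open); "grip_force": force on a finger pad.
Only numpy, scipy, OpenCV 4.12 (cv2) and the standard library are available. Lean on these libraries where they do the work, as an engineer would, in place of code of your own. Each camera call takes 0.05 s, during which the arm holds its last target. There are 200 camera calls.

## Working session

There is one attempt and no reset: what is moved stays moved. The work goes in short steps, Python scripts to look and compute and a shell command to move; the robot and the scene stay as the last step left them, time stands still between calls to the robot, and variables do not carry over. Pictures are saved under pics/ and viewed, at most 10 in all, crops included, and the job is handed in when it is done.

```bash
mkdir -p pics; ls; python3 - <<'E'
from workcell import *
import cv2
s=read_state(); print(s)
for n in ("scene","top"):
    cv2.imwrite(f"pics/{n}0.png",read_camera(n)); m=camera_model(n); print(n,m)
E
```

```text
pics
{'time': 0.0, 'q': array([-1.34592148e+00,  2.64761102e-01,  1.60540918e+00, -1.80873650e-05,
        1.27368739e+00, -3.69175640e-02]), 'joint_vel': array([-0.00085537, -0.00033788,  0.00115381, -0.00069045,  0.00040449,
        0.00024096]), 'joint_torque': array([-1.17002801e-03, -5.15113378e+01, -3.67316294e+01, -2.32274679e-04,
        1.30357960e-02, -6.51523635e-06]), 'tool_pos': array([ 0.174513  , -0.65127945,  0.22993767]), 'tcp_rot': array([-3.11248209e+00, -4.09763403e-01,  3.60651755e-04]), 'wrist_force': array([-0.6141569 ,  0.36589145, -0.20671652]), 'torque': array([-0.00175399, -0.03939228, -0.00388256]), 'grip_force': 0.0, 'width': 0.9984379842114893}
scene {'camera_matrix': array([[531.79579811,   0.        , 318.1489823 ],
       [  0.        , 531.79579811, 243.77291988],
       [  0.        ,   0.        ,   1.        ]]), 'R': array([[ 0.81498304,  0.57915488, -0.01955156],
       [ 0.31140606, -0.46616361, -0.82808076],
       [-0.48870124,  0.66878331, -0.56026778]]), 't': array([-0.41121661, -0.07493417,  1.12525919])}
top {'camera_matrix': array([[506.59128142,   0.        , 317.14562201],
       [  0.        , 506.59128142, 235.00472586],
       [  0.        ,   0.        ,   1.        ]]), 'R': array([[-0.02487435, -0.99968304,  0.00388505],
       [-0.97859403,  0.02355507, -0.20444776],
       [ 0.20429144, -0.00888739, -0.97886977]]), 't': array([0.0024395 , 0.51481106, 0.73223312])}
```

View pics/scene0.png

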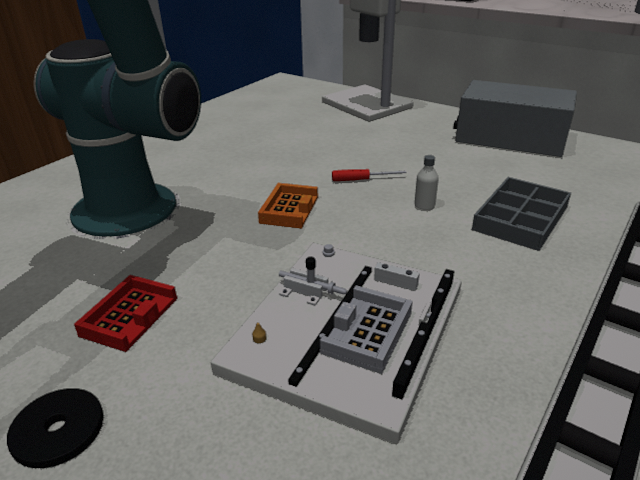

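View pics/top0.png

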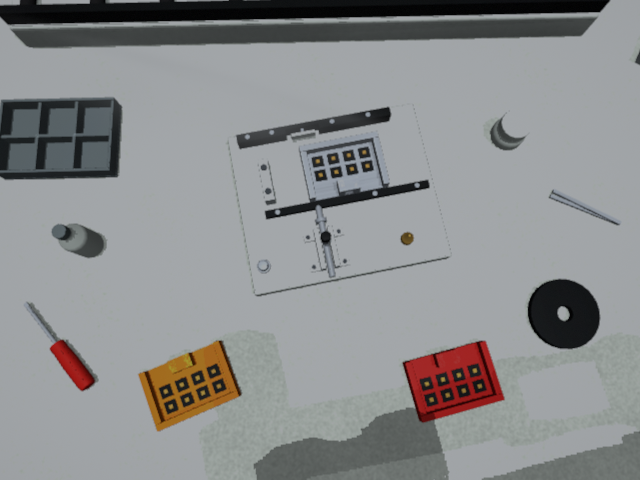

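Top view: the steel carrier is at (345,167) and the bolt knob at (326,237). Possible mix-ups are the orange tray (189,385), the red tray (453,380) and the dark grey organiser (60,137). I choose the steel one between the black rails. Next I check it in close crops.

```bash
python3 - <<'E'
import cv2
a=cv2.imread("pics/top0.png")[95:300,220:460]; cv2.imwrite("pics/topc.png",cv2.resize(a,None,fx=2.9,fy=2.9,interpolation=cv2.INTER_CUBIC))
a=cv2.imread("pics/scene0.png")[235:445,205:470]; cv2.imwrite("pics/scenec.png",cv2.resize(a,None,fx=2.8,fy=2.8,interpolation=cv2.INTER_CUBIC))
E
```

```text
(no output)
```

View pics/topc.png

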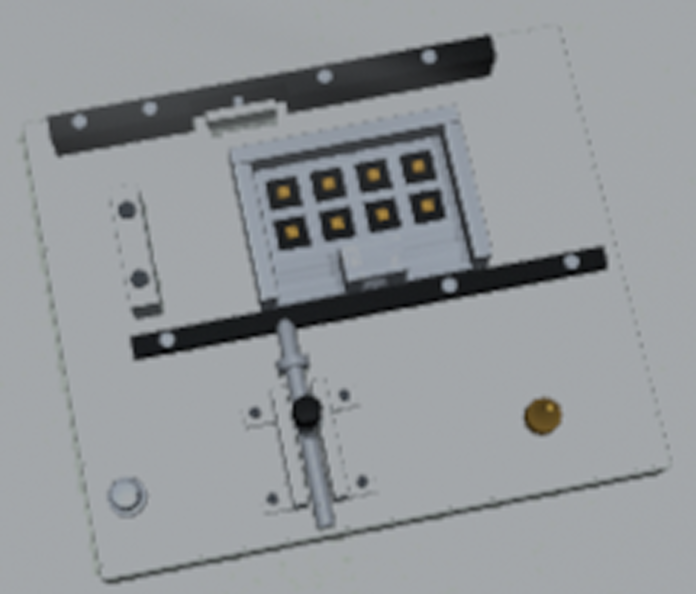

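View pics/scenec.png

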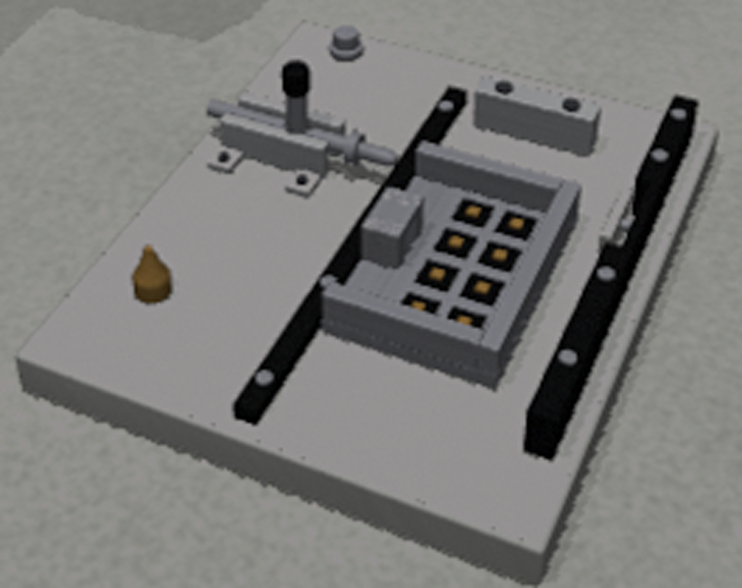

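The crops confirm the choice: steel carrier with its keeper between the black rails, upright knob at topc (306,411) / scenec (295,78), nozzle and bushing both clear. Next I fit the poses from both views.

```bash
cat > h.py <<'E'
from workcell import *
import numpy as np
from scipy.optimize import least_squares
C={n:camera_model(n) for n in("top","scene")}
def proj(n,X):
    m=C[n]; c=m["camera_matrix"]@(m["R"]@np.asarray(X)+m["t"]); return c[:2]/c[2]
def px(n,u,v):
    return np.array([220+u/2.9,95+v/2.9]) if n=="top" else np.array([205+u/2.8,235+v/2.8])
def st(p,X): # p=x,y,yaw in m
    c,s=np.cos(p[2]),np.sin(p[2]); X=np.asarray(X,float)/1000
    return np.array([p[0]+c*X[0]-s*X[1],p[1]+s*X[0]+c*X[1],X[2]])
def tri(obs):
    return least_squares(lambda X:np.concatenate([proj(n,X)-q for n,q in obs]),[.6,-.1,.05])
E
python3 - <<'E'
from h import *
S=[("top",22,122,130,160),("top",560,26,130,-160),("top",670,466,-140,-160),("top",101,575,-140,160),
("scene",20,357,-140,-160),("scene",545,552,130,-160),("scene",718,130,130,160),("scene",303,22,-140,160)]
f=lambda p:np.concatenate([proj(n,st(p,(x,y,p[3]*1000)))-px(n,u,v) for n,u,v,x,y in S])
r=least_squares(f,[.5,-.05,0.1,.025]);p=r.x;print("station",p,"\n",r.fun.round(1))
K=[("top",232,150,45,65),("top",455,107,45,-65),("top",490,262,-45,-65),("scene",420,145,-45,65),("scene",580,187,45,65),("scene",497,350,45,-65),("scene",325,283,-45,-65)]
g=lambda k:np.concatenate([proj(n,st(p,(k[0]+x,k[1]+y,k[2])))-px(n,u,v) for n,u,v,x,y in K])
r2=least_squares(g,[40,-20,51],x_scale=[10,10,10]);print("carrier in station (mm) top z",r2.x,r2.fun.round(1))
c,s=np.cos(p[2]),np.sin(p[2])
def rep(name,a,b):
    X=tri([("top",px("top",*a)),("scene",px("scene",*b))]);d=X.x-[p[0],p[1],0]
    print(name,X.x.round(4),"station",(1000*np.array([c*d[0]+s*d[1],-s*d[0]+c*d[1],d[2]])).round(1),X.fun.round(1))
rep("knob",(306,411),(295,80))
rep("nozzle top~",(549,410),(150,250)); rep("collar",(291,362),(352,146))
rep("tip",(285,322),(402,157))
for n,P in (("track stop face",(35,100,25)),("carrier handle",(r2.x[0]-5,r2.x[1]-60,51))): print(n,st(p,P))
E
```

```text
station [ 0.59371561 -0.04243004  0.1701732   0.02057763] 
 [-0.7 -0.7 -1.3 -1.4 -0.3 -0.2 -0.9  0.9 -1.9  0.1 -0.6  1.4  0.5 -0.6
 -0.2  0.3]
carrier in station (mm) top z [ 33.84020359 -18.16558903  47.8798826 ] [-2.  -0.5 -0.5 -0.1 -0.4 -1.7  0.4 -1.7 -0.3 -1.1 -0.9  0.  -2.1  3.5]
knob [ 0.5072 -0.0223  0.0759] station [-81.8  34.5  75.9] [-0.1 -0.1 -0.2  0. ]
nozzle top~ [ 0.5105 -0.1525  0.0509] station [-100.7  -94.4   50.9] [-0.6 -0.6 -0.7  0.1]
collar [ 0.5415 -0.0162  0.0409] station [-47.1  34.7  40.9] [ 0.2  0.2  0.2 -0. ]
tip [ 0.5672 -0.0111  0.0403] station [-20.9  35.4  40.3] [-1.4 -1.5 -1.9  0.5]
track stop face [0.61127475 0.06205286 0.025     ]
carrier handle [ 0.63537681 -0.11458239  0.051     ]
```

```bash
cat >> h.py <<'E'
from scipy.spatial.transform import Rotation as Ro
P=[.5937,-.0424,.1702]
def where():
    s=read_state(); R=Ro.from_rotvec(s["tcp_rot"]).as_matrix(); d=s["tool_pos"]-[P[0],P[1],0]
    c,q=np.cos(P[2]),np.sin(P[2]); f=s["wrist_force"]
    print("t%.2f st mm"%s["time"],(1000*np.array([c*d[0]+q*d[1],-q*d[0]+c*d[1],d[2]])).round(1),"F st",np.round([c*f[0]+q*f[1],-q*f[0]+c*f[1],f[2]],1),"w",round(s["width"],3)); return s,R
def goto(X,yaw=P[2]):
    s,R=where(); T=st(P,X); Rt=np.array([[np.cos(yaw),np.sin(yaw),0],[np.sin(yaw),-np.cos(yaw),0],[0,0,-1]])
    print("shift cm in tool",(100*R.T@(T-s["tool_pos"])).round(2),"turn",Ro.from_matrix(R.T@Rt).as_rotvec().round(3),"shift after turn",(100*Rt.T@(T-s["tool_pos"])).round(2))
E
python3 -c "
from h import *
goto((35,-118,130)); goto((35,-118,36))"
timeout 60 python3 -m crank '[[[0,0,0,0,0,0.092],[0,0,0,0,0,0]]]' 0 40; python3 -c "
from h import *
goto((35,-118,130))"
```

```text
t0.10 st mm [-516.2 -529.2  230.1] F st [-0.6  0.3  0. ] w 1.0
shift cm in tool [ 58.65 -35.88  10.09] turn [-0.002  0.     0.092] shift after turn [ 55.12 -41.12  10.01]
t0.10 st mm [-516.2 -529.2  230.1] F st [-0.6  0.3  0. ] w 1.0
shift cm in tool [ 58.65 -35.86  19.49] turn [-0.002  0.     0.092] shift after turn [ 55.12 -41.12  19.41]
time: 0.27
tool_pos: [0.1746, -0.6516, 0.2305]
tcp_rot: [-3.129, -0.263, 0.0]
wrist_force: [-0.4, 0.3, 0.7]
width: 0.75
grip_force: 0.0
t0.27 st mm [-516.2 -529.4  230.5] F st [-0.4  0.3  0.7] w 0.75
shift cm in tool [ 55.01 -41.28  10.1 ] turn [-0.001  0.    -0.003] shift after turn [ 55.12 -41.14  10.05]
```

```bash
python3 -m crank '[[[2.3,-1.71,0.2,0,0,0],[2.3,-1.71,0.2,0,0,0],[2.3,-1.71,0.2,0,0,0],[2.3,-1.71,0.2,0,0,0],[2.3,-1.71,0.2,0,0,0],[2.3,-1.71,0.2,0,0,0],[2.3,-1.71,0.2,0,0,0],[2.3,-1.71,0.2,0,0,0]]]' >/dev/null
python3 -m crank '[[[2.3,-1.71,0.4,0,0,0],[2.3,-1.71,0.4,0,0,0],[2.3,-1.71,0.4,0,0,0],[2.3,-1.71,0.4,0,0,0],[2.3,-1.71,0.4,0,0,0],[2.3,-1.71,0.4,0,0,0],[2.3,-1.71,0.4,0,0,0],[2.3,-1.71,0.4,0,0,0]]]' >/dev/null
python3 -m crank '[[[2.3,-1.71,0.6,0,0,0],[2.3,-1.71,0.6,0,0,0],[2.3,-1.71,0.6,0,0,0],[2.3,-1.71,0.6,0,0,0],[2.3,-1.71,0.6,0,0,0],[2.3,-1.71,0.6,0,0,0],[2.3,-1.71,0.6,0,0,0],[0,0,0,0,0,0]]]' 
python3 -c "
from h import *
goto((35,-118,130))"
```

```text
time: 2.27
tool_pos: [0.6317, -0.1708, 0.1395]
tcp_rot: [-3.127, -0.275, 0.0]
wrist_force: [-0.5, -0.3, -0.4]
width: 0.001
grip_force: 0.0
t2.27 st mm [  15.7 -133.   139.5] F st [-0.5 -0.2 -0.4] w 0.001
shift cm in tool [ 1.93 -1.49  0.95] turn [-0.002 -0.     0.005] shift after turn [ 1.93 -1.5   0.95]
```

```bash
python3 -m crank '[[[1.9,-0.4,0,0,0,0],[0,0,0,0,0,0],[0,0,0,0,0,0]]]' >/dev/null
python3 - <<'E'
from h import *
import cv2
where(); m=camera_model("wrist"); im=read_camera("wrist")
C["wrist"]=m
for X,c in (((-10,-83,51),(0,0,255)),((78,-83,51),(0,0,255)),((78,47,51),(0,0,255)),((-82,35,86),(255,0,255)),((35,-83,25),(0,255,0)),((0,100,51),(255,0,0)),((70,100,51),(255,0,0)),((-11,-83,34),(0,255,255))):
    q=proj("wrist",st(P,X)); print(X,q.round()); cv2.drawMarker(im,tuple(int(v) for v in q),c,0,14,1)
cv2.imwrite("pics/w1.png",im)
E
```

```text
t2.52 st mm [  32.  -132.6  141. ] F st [-0.6 -0.4  0.4] w -0.003
(-10, -83, 51) [249. 298.]
(78, -83, 51) [242. 178.]
(78, 47, 51) [ 46. 178.]
(-82, 35, 86) [ 78. 414.]
(35, -83, 25) [252. 230.]
(0, 100, 51) [ -2. 285.]
(70, 100, 51) [-31. 189.]
(-11, -83, 34) [253. 290.]
```

View pics/w1.png

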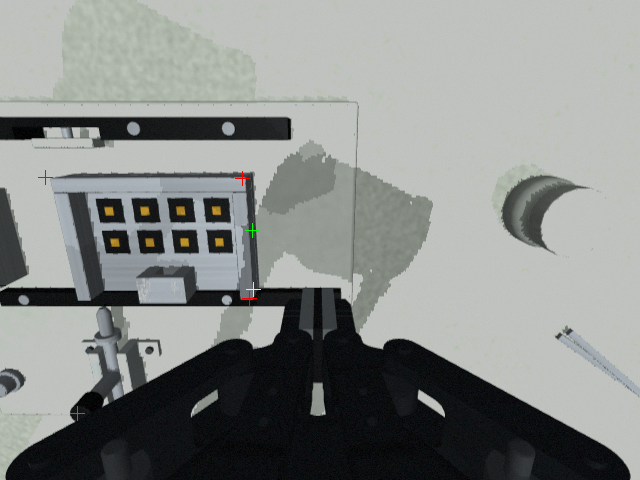

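The wrist view confirms it: carrier end edge at about (255,240) and knob head at about (86,406), both within 2–4 mm of the predictions. I go down behind the carrier.

```bash
python3 -m crank '[[[0.3,0,1.8,0,0,0],[0,0,1.8,0,0,0],[0,0,1.8,0,0,0],[0,0,1.8,0,0,0],[0,0,1.8,0,0,0],[0,0,1.4,0,0,0],[0,0,0,0,0,0],[0,0,0,0,0,0]]]'>/dev/null;python3 -c "
from h import *
goto((35,-118,36))"
python3 -m crank '[[[0,-0.25,0,0,0,0],[0,-0.25,0,0,0,0],[0,-0.25,0,0,0,0],[0,-0.25,0,0,0,0],[0,-0.25,0,0,0,0],[0,-0.25,0,0,0,0],[0,-0.25,0,0,0,0],[0,-0.25,0,0,0,0]]]'>/dev/null;python3 -c "
from h import *
where()"
python3 -m crank '[[[0,-0.25,0,0,0,0],[0,-0.25,0,0,0,0],[0,-0.25,0,0,0,0],[0,-0.25,0,0,0,0],[0,-0.25,0,0,0,0],[0,-0.25,0,0,0,0],[0,-0.25,0,0,0,0],[0,-0.25,0,0,0,0]]]'>/dev/null;python3 -c "
from h import *
where()"
```

```text
t3.23 st mm [  33.6 -132.8   36.4] F st [ 0.5 -0.6  0.4] w -0.005
shift cm in tool [ 0.14 -1.48  0.04] turn [-0.001  0.002 -0.001] shift after turn [ 0.14 -1.48  0.04]
t3.90 st mm [  35.  -112.4   37.3] F st [ 0.1 -0.3 -0.8] w 0.001
t4.57 st mm [ 35.  -93.1  37.3] F st [ 0.5 -1.8 -1.5] w 0.007
```

```bash
for i in 1; do python3 -m crank '[[[0,-0.2,0,0,0,0],[0,-0.2,0,0,0,0],[0,-0.2,0,0,0,0],[0,-0.2,0,0,0,0],[0,-0.2,0,0,0,0],[0,-0.2,0,0,0,0],[0,-0.2,0,0,0,0],[0,-0.2,0,0,0,0]]]'>/dev/null;python3 -c "
from h import *
where()"; done
python3 -m crank '[[[0,-0.2,0,0,0,0],[0,-0.2,0,0,0,0],[0,-0.2,0,0,0,0],[0,-0.2,0,0,0,0],[0,-0.2,0,0,0,0],[0,-0.2,0,0,0,0],[0,-0.2,0,0,0,0],[0,-0.2,0,0,0,0]]]'>/dev/null;python3 -c "
from h import *
where()"
python3 - <<'E'
from h import *
import cv2
where(); C["wrist"]=camera_model("wrist"); im=read_camera("wrist"); cv2.imwrite("pics/w2.png",im)
for y in (100,): print([proj("wrist",st(P,(x,y,z))).round() for x,z in ((0,25),(70,25),(0,51),(70,51))])
E
```

```text
t5.23 st mm [ 35.  -76.5  37.3] F st [ 0.3 -3.2  0.2] w 0.004
t5.90 st mm [ 35.  -60.5  37.3] F st [ 0.4 -2.9 -0.1] w 0.002
t5.90 st mm [ 35.  -60.5  37.3] F st [ 0.4 -2.9 -0.1] w 0.002
[array([  7., 354.]), array([-33., 224.]), array([-42., 390.]), array([-97., 240.])]
```

View pics/w2.png

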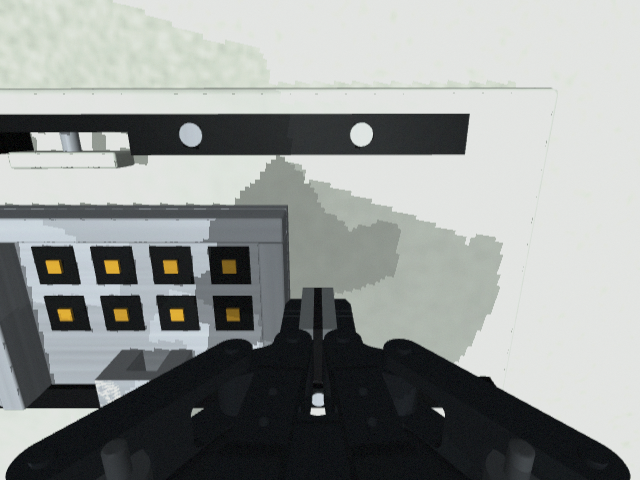

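The fingers are against the carrier end at about (288,290), which slides squarely at a steady 3 N or so. I slow down for the approach to the stop.

```bash
python3 -m crank '[[[0,-0.1,0,0,0,0],[0,-0.1,0,0,0,0],[0,-0.1,0,0,0,0],[0,-0.1,0,0,0,0],[0,-0.1,0,0,0,0],[0,-0.1,0,0,0,0],[0,-0.1,0,0,0,0],[0,-0.1,0,0,0,0]]]'>/dev/null;python3 -c "
from h import *
where()"
python3 -m crank '[[[0,-0.05,0,0,0,0],[0,-0.05,0,0,0,0],[0,-0.05,0,0,0,0],[0,-0.05,0,0,0,0],[0,-0.05,0,0,0,0],[0,-0.05,0,0,0,0],[0,-0.05,0,0,0,0],[0,-0.05,0,0,0,0]]]'>/dev/null;python3 -c "
from h import *
where()"
```

```text
t6.62 st mm [ 35.  -52.6  37.3] F st [-0.5 -2.1 -1.9] w 0.0
t7.28 st mm [ 35.  -48.7  37.3] F st [-0.  -2.5 -1.5] w 0.001
```

```bash
python3 -m crank '[[[0,-0.05,0,0,0,0],[0,-0.05,0,0,0,0],[0,-0.05,0,0,0,0],[0,-0.05,0,0,0,0]]]'>/dev/null;python3 -c "
from h import *
where()"
```

```text
t7.62 st mm [ 35.  -46.7  37.3] F st [ 0.2 -2.3 -1.5] w -0.001
```

```bash
cat > g.py <<'E'
# guard: exit 1 if station force on axis a has magnitude over limit
import sys; from h import *
s,_=where(); f=s["wrist_force"]; c,q=np.cos(P[2]),np.sin(P[2]); v=[c*f[0]+q*f[1],-q*f[0]+c*f[1]][int(sys.argv[1])]
sys.exit(int(abs(v)>float(sys.argv[2])))
E
python3 -m crank '[[[0,-0.04,0,0,0,0],[0,-0.04,0,0,0,0],[0,-0.04,0,0,0,0]]]'>/dev/null; python3 g.py 1 6 &&
python3 -m crank '[[[0,-0.04,0,0,0,0],[0,-0.04,0,0,0,0],[0,-0.04,0,0,0,0]]]'>/dev/null; python3 g.py 1 6 &&
python3 -m crank '[[[0,-0.04,0,0,0,0],[0,-0.04,0,0,0,0],[0,-0.04,0,0,0,0]]]'>/dev/null; python3 g.py 1 6 &&
python3 -m crank '[[[0,-0.04,0,0,0,0],[0,-0.04,0,0,0,0],[0,-0.04,0,0,0,0]]]'>/dev/null; python3 g.py 1 6 &&
python3 -m crank '[[[0,-0.04,0,0,0,0],[0,-0.04,0,0,0,0],[0,-0.04,0,0,0,0]]]'>/dev/null; python3 g.py 1 6 &&
python3 -m crank '[[[0,-0.04,0,0,0,0],[0,-0.04,0,0,0,0],[0,-0.04,0,0,0,0]]]'>/dev/null; python3 g.py 1 6
```

```text
t7.87 st mm [ 35.  -45.5  37.3] F st [-1.1 -2.  -1.8] w -0.001
t8.12 st mm [ 35.  -44.5  37.3] F st [ 0.6 -4.2 -2.2] w 0.0
t8.37 st mm [ 35.3 -44.3  37.4] F st [-0.4 -6.9 -1.7] w 0.001
t8.37 st mm [ 35.3 -44.3  37.4] F st [-0.4 -6.9 -1.7] w 0.001
t8.37 st mm [ 35.3 -44.3  37.4] F st [-0.4 -6.9 -1.7] w 0.001
t8.37 st mm [ 35.3 -44.3  37.4] F st [-0.4 -6.9 -1.7] w 0.001
```

Stop felt at TCP y = -44.3, which matches 14.5 mm of finger ahead of the expected -30 edge. I seat the carrier lightly, back off and lift.

```bash
python3 -m crank '[[[0,-0.05,0,0,0,0],[0,-0.05,0,0,0,0],[0,0,0,0,0,0],[0,0,0,0,0,0]]]'>/dev/null; python3 g.py 1 20
python3 -m crank '[[[0,0.3,0,0,0,0],[0,0.6,0,0,0,0],[0,1,-1,0,0,0],[0,0,-2.5,0,0,0],[0,0,-2.5,0,0,0],[0,0,-2.5,0,0,0],[0,0,0,0,0,0],[0,0,0,0,0,0]]]'>/dev/null
python3 -c "
from h import *
goto((-117,35,122))
import cv2
im=read_camera('top')[95:300,220:460]; cv2.imwrite('pics/top2.png',cv2.resize(im,None,fx=2.9,fy=2.9,interpolation=2))"
```

```text
t8.70 st mm [ 35.4 -44.3  37.6] F st [ 0.2 -9.7 -2.5] w 0.0
t9.37 st mm [ 37.  -62.  125.8] F st [-0.5  0.8 -0.2] w -0.001
shift cm in tool [-15.41  -9.69   0.28] turn [ 0.001 -0.005 -0.001] shift after turn [-15.4   -9.7    0.38]
```

```bash
python3 -m crank '[[[-2.1,-1.3,0,0,0,0],[-2.1,-1.3,0,0,0,0],[-2.2,-1.4,0,0,0,0],[-2.2,-1.4,0,0,0,0],[-2.2,-1.4,0,0,0,0],[-2.2,-1.4,0,0,0,0],[-2.2,-1.4,0,0,0,0],[0,0,0,0,0,0]]]'>/dev/null
python3 -m crank '[[[0,0,0,0,0,0],[0,0,0,0,0,0]]]'>/dev/null
python3 - <<'E'
from h import *
import cv2
goto((-117,35,60)); C["wrist"]=camera_model("wrist"); im=read_camera("wrist"); cv2.imwrite("pics/w3.png",im)
for X in ((-82,35,86),(-82,35,47),(35,100,51),(-10,100,51)): print(X,proj("wrist",st(P,X)).round())
E
```

```text
t10.25 st mm [-117.1   34.9  121.7] F st [ 0.9 -0.4  0. ] w -0.002
shift cm in tool [ 0.01 -0.01  6.17] turn [-0.     0.001 -0.   ] shift after turn [ 0.01 -0.01  6.17]
(-82, 35, 86) [316. 212.]
(-82, 35, 47) [317. 199.]
(35, 100, 51) [192. -22.]
(-10, 100, 51) [200.  72.]
```

View pics/w3.png

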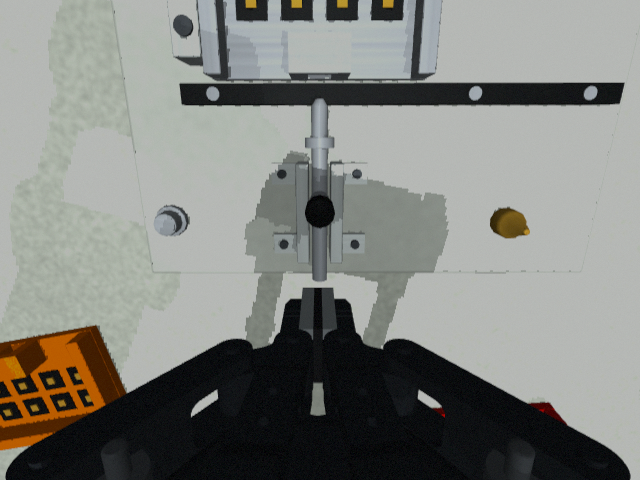

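Knob at (320,211) as predicted. The carrier touches the stop at (203,50) and the keeper (320,70) lines up with the bolt. I descend behind the knob and creep forward.

```bash
python3 -m crank '[[[0,0,1.5,0,0,0],[0,0,1.5,0,0,0],[0,0,1.5,0,0,0],[0,0,1.5,0,0,0],[0,0,0.2,0,0,0],[0,0,0,0,0,0]]]'>/dev/null; python3 g.py 0 5 &&
python3 -m crank '[[[0.2,0,0,0,0,0],[0.2,0,0,0,0,0],[0.2,0,0,0,0,0],[0.2,0,0,0,0,0],[0.1,0,0,0,0,0],[0.1,0,0,0,0,0]]]'>/dev/null; python3 g.py 0 5 &&
python3 -m crank '[[[0.1,0,0,0,0,0],[0.1,0,0,0,0,0],[0.1,0,0,0,0,0],[0.1,0,0,0,0,0],[0.1,0,0,0,0,0],[0.1,0,0,0,0,0]]]'>/dev/null; python3 g.py 0 5 &&
python3 -m crank '[[[0.1,0,0,0,0,0],[0.1,0,0,0,0,0],[0.1,0,0,0,0,0],[0.1,0,0,0,0,0],[0.1,0,0,0,0,0],[0.1,0,0,0,0,0]]]'>/dev/null; python3 g.py 0 11
```

```text
t10.80 st mm [-117.4   34.8   59.1] F st [ 0.6 -0.3  0.7] w 0.005
t11.30 st mm [-106.4   34.8   60.8] F st [ 0.4  0.7 -0.3] w 0.002
t11.80 st mm [-101.6   35.    60.1] F st [-4.  -0.3  2.7] w 0.003
t12.30 st mm [-96.9  35.   59.9] F st [-5.5 -0.9  3.4] w 0.003
```

```bash
python3 -m crank '[[[0.1,0,0,0,0,0],[0.1,0,0,0,0,0],[0.1,0,0,0,0,0],[0.1,0,0,0,0,0],[0.1,0,0,0,0,0]]]'>/dev/null; python3 g.py 0 10 &&
python3 -m crank '[[[0.1,0,0,0,0,0],[0.1,0,0,0,0,0],[0.1,0,0,0,0,0],[0.1,0,0,0,0,0],[0.1,0,0,0,0,0]]]'>/dev/null; python3 g.py 0 10 &&
python3 -m crank '[[[0.1,0,0,0,0,0],[0.1,0,0,0,0,0],[0.1,0,0,0,0,0],[0.1,0,0,0,0,0],[0.1,0,0,0,0,0]]]'>/dev/null; python3 g.py 0 10 &&
python3 -m crank '[[[0.1,0,0,0,0,0],[0.1,0,0,0,0,0],[0.1,0,0,0,0,0],[0.1,0,0,0,0,0],[0.1,0,0,0,0,0]]]'>/dev/null; python3 g.py 0 10 &&
python3 -m crank '[[[0.1,0,0,0,0,0],[0.1,0,0,0,0,0],[0.1,0,0,0,0,0],[0.1,0,0,0,0,0],[0.1,0,0,0,0,0]]]'>/dev/null; python3 g.py 0 10
```

```text
t12.72 st mm [-91.9  35.   59.9] F st [-5.5 -0.9  5.1] w -0.0
t13.13 st mm [-86.9  35.   59.9] F st [-6.1 -1.3  4.5] w 0.0
t13.55 st mm [-82.   35.   59.9] F st [-6.  -0.7  4.4] w 0.0
t13.97 st mm [-76.9  35.   59.9] F st [-6.9  0.5  5. ] w -0.0
t14.38 st mm [-72.   35.   59.9] F st [-6.8 -0.3  4.9] w 0.0
```

```bash
python3 -m crank '[[[0.05,0,0,0,0,0],[0.05,0,0,0,0,0],[0.05,0,0,0,0,0],[0.05,0,0,0,0,0],[0.05,0,0,0,0,0],[0.05,0,0,0,0,0]]]'>/dev/null; python3 g.py 0 10.5 &&
python3 -m crank '[[[0.05,0,0,0,0,0],[0.05,0,0,0,0,0],[0.05,0,0,0,0,0],[0.05,0,0,0,0,0]]]'>/dev/null; python3 g.py 0 10.5 &&
python3 -m crank '[[[0.05,0,0,0,0,0],[0.05,0,0,0,0,0],[0.05,0,0,0,0,0],[0.05,0,0,0,0,0]]]'>/dev/null; python3 g.py 0 10.5 &&
python3 -m crank '[[[0.05,0,0,0,0,0],[0.05,0,0,0,0,0],[0.05,0,0,0,0,0],[0.05,0,0,0,0,0]]]'>/dev/null; python3 g.py 0 10.5 &&
python3 -m crank '[[[0.05,0,0,0,0,0],[0.05,0,0,0,0,0],[0.05,0,0,0,0,0],[0.05,0,0,0,0,0]]]'>/dev/null; python3 g.py 0 10.5 &&
python3 -m crank '[[[0.05,0,0,0,0,0],[0.05,0,0,0,0,0],[0.05,0,0,0,0,0],[0.05,0,0,0,0,0]]]'>/dev/null; python3 g.py 0 10.5
```

```text
t14.88 st mm [-69.   35.   59.9] F st [-5.5 -0.7  4.5] w -0.004
t15.22 st mm [-67.4  35.   59.9] F st [-8.2  0.2  6.2] w -0.002
t15.55 st mm [-66.1  35.   59.8] F st [-9.1 -0.5  7.9] w 0.002
t15.88 st mm [-64.2  35.   59.8] F st [-9.3 -0.7  7.5] w 0.001
t16.22 st mm [-62.2  35.   59.8] F st [-9.1 -0.5  8. ] w -0.0
t16.55 st mm [-60.2  35.   59.8] F st [-9.2 -1.1  6.8] w -0.003
```

The collar met the keeper at about TCP -67, as expected. The carrier is now sliding across at about 9.2 N, so I expect the pad to bring it to about 13 N before the steep rise.

```bash
python3 -m crank '[[[0.05,0,0,0,0,0],[0.05,0,0,0,0,0],[0.05,0,0,0,0,0],[0.05,0,0,0,0,0]]]'>/dev/null; python3 g.py 0 11 &&
python3 -m crank '[[[0.05,0,0,0,0,0],[0.05,0,0,0,0,0],[0.05,0,0,0,0,0],[0.05,0,0,0,0,0]]]'>/dev/null; python3 g.py 0 11 &&
python3 -m crank '[[[0.05,0,0,0,0,0],[0.05,0,0,0,0,0],[0.05,0,0,0,0,0],[0.05,0,0,0,0,0]]]'>/dev/null; python3 g.py 0 11 &&
python3 -m crank '[[[0.05,0,0,0,0,0],[0.05,0,0,0,0,0],[0.05,0,0,0,0,0],[0.05,0,0,0,0,0]]]'>/dev/null; python3 g.py 0 11 &&
python3 -m crank '[[[0.05,0,0,0,0,0],[0.05,0,0,0,0,0],[0.05,0,0,0,0,0],[0.05,0,0,0,0,0]]]'>/dev/null; python3 g.py 0 11 &&
python3 -m crank '[[[0.05,0,0,0,0,0],[0.05,0,0,0,0,0],[0.05,0,0,0,0,0],[0.05,0,0,0,0,0]]]'>/dev/null; python3 g.py 0 11
```

```text
t16.88 st mm [-58.1  35.   59.8] F st [-9.1 -0.4  7.9] w -0.005
t17.22 st mm [-56.1  35.   59.8] F st [-9.6 -0.6  7.3] w 0.001
t17.55 st mm [-54.2  35.   59.8] F st [-9.3 -0.5  7.6] w -0.001
t17.88 st mm [-52.2  35.   59.8] F st [-9.9 -0.4  7.8] w -0.001
t18.22 st mm [-50.2  35.1  59.8] F st [-9.  -0.2  7.7] w 0.0
t18.55 st mm [-48.4  35.   59.8] F st [-9.8 -0.2  8.6] w 0.0
```

```bash
python3 -m crank '[[[0.04,0,0,0,0,0],[0.04,0,0,0,0,0],[0.04,0,0,0,0,0]]]'>/dev/null; python3 g.py 0 13 &&
python3 -m crank '[[[0.04,0,0,0,0,0],[0.04,0,0,0,0,0],[0.04,0,0,0,0,0]]]'>/dev/null; python3 g.py 0 13 &&
python3 -m crank '[[[0.04,0,0,0,0,0],[0.04,0,0,0,0,0],[0.04,0,0,0,0,0]]]'>/dev/null; python3 g.py 0 13 &&
python3 -m crank '[[[0.04,0,0,0,0,0],[0.04,0,0,0,0,0],[0.04,0,0,0,0,0]]]'>/dev/null; python3 g.py 0 13 &&
python3 -m crank '[[[0.04,0,0,0,0,0],[0.04,0,0,0,0,0],[0.04,0,0,0,0,0]]]'>/dev/null; python3 g.py 0 13
```

```text
t18.80 st mm [-47.5  35.   59.8] F st [-11.7  -1.2   9.3] w -0.001
t19.05 st mm [-46.6  35.1  59.8] F st [-11.7  -0.8  10.9] w 0.007
t19.30 st mm [-45.6  35.   59.8] F st [-12.6  -1.3  10.9] w -0.001
t19.55 st mm [-44.7  35.   59.8] F st [-13.6  -0.9  11.9] w 0.0
t19.55 st mm [-44.7  35.   59.8] F st [-13.6  -0.9  11.9] w 0.0
```

```bash
python3 -m crank '[[[0.03,0,0,0,0,0],[0.03,0,0,0,0,0]]]'>/dev/null; python3 g.py 0 15 &&
python3 -m crank '[[[0.03,0,0,0,0,0],[0.03,0,0,0,0,0]]]'>/dev/null; python3 g.py 0 15 &&
python3 -m crank '[[[0.03,0,0,0,0,0],[0.03,0,0,0,0,0]]]'>/dev/null; python3 g.py 0 15 &&
python3 -m crank '[[[0.03,0,0,0,0,0],[0.03,0,0,0,0,0]]]'>/dev/null; python3 g.py 0 15
```

```text
t19.72 st mm [-44.4  35.1  59.7] F st [-14.1  -0.1  12.4] w -0.0
t19.88 st mm [-44.3  35.1  59.7] F st [-17.   -1.9  13.5] w -0.001
t19.88 st mm [-44.3  35.1  59.7] F st [-17.   -1.9  13.5] w -0.001
t19.88 st mm [-44.3  35.1  59.7] F st [-17.   -1.9  13.5] w -0.001
```

The force rose steeply (3 N in 0.1 mm), so the pad is flush. I back off gently, lift and look.

```bash
python3 -m crank '[[[-0.05,0,0,0,0,0],[-0.1,0,0,0,0,0],[-0.3,0,0,0,0,0],[-0.6,0,0,0,0,0],[-1,0,0,0,0,0],[-1,0,-1,0,0,0],[0,0,-2,0,0,0],[0,0,-2.5,0,0,0]]]'>/dev/null
python3 -m crank '[[[-1,0,-2.5,0,0,0],[-2,0,-2,0,0,0],[-2,0,-2,0,0,0],[-2,0,-1,0,0,0],[0,0,0,0,0,0],[0,0,0,0,0,0]]]'>/dev/null
python3 - <<'E'
from h import *
import cv2
where(); w=read_camera("wrist")[0:320]; s=read_camera("scene")[235:445,205:470]
cv2.imwrite("pics/end.png",np.hstack([cv2.resize(w,(400,200)),cv2.resize(s,(400,317))[:200]])) 
s2=cv2.resize(s,(742,588),interpolation=2); cv2.imwrite("pics/end_s.png",s2); cv2.imwrite("pics/end_w.png",w)
E
```

```text
t21.05 st mm [-139.6   34.8  191. ] F st [ 0.2 -0.1  0.9] w -0.001
```

View pics/end_s.png

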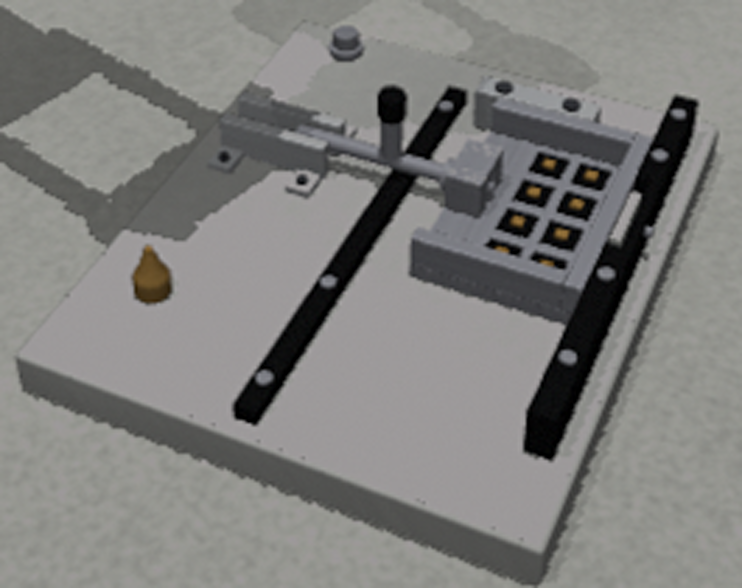

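View pics/end_w.png

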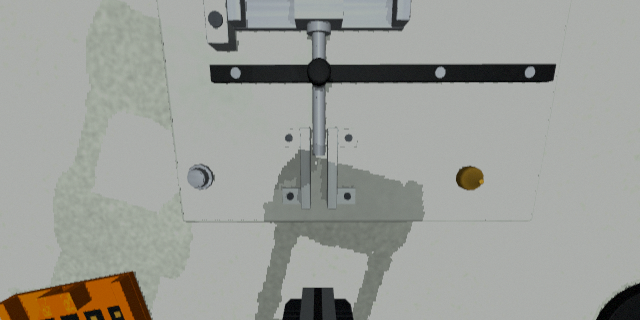

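The scene view shows the carrier flat against the far rail, with the pad flush at (627,218), the carrier touching the stop at (490,105) and the collar on the keeper at (450,185). In the wrist view the gripper is clear, and the nozzle and bushing are where they were.

```bash
python3 -c "
from workcell import *
print(finish_job())"
```

```text
the job is handed in; nothing more can be done
None
```

The job is handed in: by feel and by the last pictures, the carrier is home on the end stop and the bolt is through the keeper with its collar seated. The pad is flush, the gripper is clear, and the nozzle and bushing are untouched; no verdict came back.

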